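# Put the spices back in the pull-out spice cabinet

### The job

Two spice jars were left out on the hob cover. Pull out the tray of the little spice cabinet, stand both jars upright in the tray beside the jar already there, and push the tray fully home again. Nothing else on the hob cover may be pushed aside or knocked over, and the jar already in the tray must stay standing.

Things in the scene. Friction and masses are not known exactly. Their poses are not given: they have to be found in the camera images.
- spice_cabinet: fixed wooden cabinet on the worktop right of the hob, 100 deep (x) x 360 wide (y) x 172 high. Origin: centre of its underside. Its open front looks along own -x, front plane at own x = -50. Roof 14 thick over the whole depth, underside 158 above the worktop; side panels 8 thick, nearly as far forward as the roof
- tray (a joint): slide of the pull-out tray: 0 = fully home, 0.040 m = fully out at its stop, towards the cabinet's own -x. It runs freely with about 1.5 N friction and stays where it is left
- tray_floor (a point): centre of the top of the tray's floor, 14 above the worktop; moves with the tray; axes parallel to the cabinet's. Inside 66 (x, -33 to +33) by 328 (y, -164 to +164), walls 20 high all round, no dividers; front wall 8 thick, flush with the cabinet's front when home. With the tray fully out this point lies 1 behind the roof's front edge: things go in under the roof
- tray_knob (a point): middle of the steel knob on the tray's front, 29 above the worktop: a block 16 wide (y), 22 high, sticking 41 out from the tray's front wall; this point is 22 in front of that wall. Moves with the tray
- spice_jar_a: one of the two jars to put away: a glass spice jar with red screw cap, standing on the hob cover, 106 high; the round body is 42 in diameter up to 85, the cap 45 above that; 0.08 to 0.15 kg. Origin: centre of its underside, z up
- spice_jar_b: the other jar to put away, of the same shape: a glass spice jar with red screw cap, standing on the hob cover, 106 high; the round body is 42 in diameter up to 85, the cap 45 above that; 0.08 to 0.15 kg. Origin: centre of its underside, z up
- spice_jar_stored: a third jar of the same shape (106 high, 45 diameter) that already stands in the tray, anywhere along its width. Origin: centre of its underside, z up
- hob_cover: fixed wooden board over the hob, 400 (x) x 540 (y); its top is 51 above its origin (55 above the worktop); origin at the centre underneath
- jam_jar: bystander on the hob cover: jam jar, 65 diameter, 94 high. Origin: centre of its underside
- onion: bystander on the hob cover: onion, 83 diameter, 94 high. Origin: centre underneath
- food_tin: bystander on the hob cover: food tin, 75 diameter, 110 high. Origin: centre of its underside
- pepper_mill: bystander on the hob cover: wooden pepper mill, 58 diameter, 165 high. Origin: centre of its underside
- tumbler: bystander on the hob cover: drinking glass, 65 diameter, 119 high. Origin: centre of its underside
- mug: bystander on the hob cover: mug, 97 high, cup 82 in diameter with its centre at own y = +15, handle reaching to own y = -57. Origin: centre of its outline underneath
There are look-alikes about, which are no part of the job. What is shaped like the spice_jar_b but blue or yellow is not meant.

How it is judged:
By the outcome, as a careful person would: the job done as asked, in the order asked, and still so for the second after the job is handed in, with the robot touching nothing.
It also fails if it takes over 72 s, if anything falls off the work surface, if the arm or the gripper's body presses on something with over 40 N, if the wrist force passes 120 N, or if a joint passes its speed limit or range.

### The arm

A 6-joint arm with a two-finger parallel gripper is mounted at the origin on a cart in front of the work surface, level with it; the furniture and walls round the work are solid. World frame = base frame: x ahead of the robot, y to its left, z up, the work surface at z = 0. Lengths are in m, angles in rad, forces in N, time in s.
With the tool pointing down it reaches from about 0.325 to 0.85 m from the base axis. Payload 4.4 kg.
Tool frame: the origin (TCP) lies at the very end of the fingers, on their centre line; the grasp point (between the pads) lies 19 mm behind it; z points along the fingers, y is the line along which they close (so a half turn about z gives the same grasp; the last joint's range is limited). The gripper opens to 94 mm and grips with 3 to 60 N. Pads are 16 mm wide; open, the fingers measure 119 mm over their backs; the gripper's body (75 mm by 177 mm) begins 78 mm behind the grasp point.
Start: joints at [-1.395, 0.207, 1.542, -0, 1.393, -0.15], TCP at [0.185, -0.545, 0.205] pointing down, gripper open.
Joint ranges: [-2.73, 2.73], [-0.86, 2.22], [0.23, 2.46], [-1.11, 4.25], [0.08, 2.63], [-2.82, 2.82]. Speed limits (rad/s): [2.79, 2.79, 3.14, 3.14, 3.14, 3.14].

### API

Orientations are given as a rotation vector (axis times angle).
In Python, from cell import * gives the robot as it stands.
- The arm moves only by the shell command python3 -m creep 'ROWS' [FORCE]. ROWS is JSON, a list of rows, each a list of 7 numbers: the shift along the tool's x, y, z as a fraction of full scale, then the turn, a rotation vector about the tool's x, y, z as a fraction of full scale, then the finger opening in mm, from 0 to 94. A call has 1 to 8 rows; each row shifts and turns the commanded pose from where the row before left it, along the tool's axes as they then stand; what a row does not reach is not made up. Full scale, the value 1, is 0.3 m for a shift and 2 pi rad for a turn. A row lasts 1/12 s, in which the tool goes at most 41.7 mm and 7.16 degrees, less where a joint would pass 70% of its speed; a pose out of reach is approached as far as the arm can. A call with a number of a shift or a turn outside -1 to 1 is refused whole. A call with a gripper value outside its range is refused whole. The fingers move at their own pace and stop on an object; FORCE is the grip in N (left out, the last holds). Time passes only in rows, so rows that do not move let the fingers close. It gives the time, the measured TCP pose, the force, the opening and the grip force at its end, in the units of the state.
- observe(): the state, without advancing time (a new reading comes with each control period).
- get_image(name): name is "side" or "top" or "wrist"; returns (picture, depth): 384x512x3 uint8, red, green, blue; 384x512 float32, m along the optical axis (not along the pixel's ray), 0 where there is no reading.
- camera_info(name): a dict with "fx", "fy", "cx", "cy" (pixels), "R" (3x3) and "t" (3): a world point X has camera coordinates R X + t; the wrist camera has in their place "mount" (4x4, takes a point from camera to tool coordinates, whose origin is the TCP and whose axes are the flange's). Camera axes: x right, y down, z forward; pixel columns grow to the right and rows downward; lengths in m; the calibration is good to about 2 mm. A picture is of the moment at which its call begins: read the wrist's pose just before it. camera_info takes no time and is no camera call.
- job_done(): hands the job in; it is judged then, once.
The state is a dict: "time_s": time; "qpos": joint angles; "qd": joint speeds; "joint_efforts": joint torques, N m; "tcp_pos": TCP position; "tool_rot": TCP orientation; "force": force on the tool from outside, world axes, zero at the start; "ft_torque": the same for the moment, N m; "width": finger opening in m; "grip_force": force on a finger pad.
Only numpy, scipy, OpenCV 4.12 (cv2) and the standard library are available. Lean on these libraries where they do the work, as an engineer would, in place of code of your own. Each camera call takes 0.05 s, during which the arm holds its last target. There are 200 camera calls.

## Working session

There is one attempt and no reset: what is moved stays moved. The work goes in short steps, Python scripts to look and compute and a shell command to move; the robot and the scene stay as the last step left them, time stands still between calls to the robot, and variables do not carry over. Pictures are saved under pics/ and viewed, at most 10 in all, crops included, and the job is handed in when it is done.

```bash
ls; mkdir -p pics
python3 - <<'E'
from cell import *
import cv2,numpy as np
for n in ("top","side"):
    im,d=get_image(n); cv2.imwrite(f"pics/{n}0.png",im[:,:,::-1]); np.savez(f"{n}0.npz",im=im,d=d)
    print(n,camera_info(n))
s=observe();print(s)
print(camera_info("wrist"))
E
```

```text
pics
top {'fx': 363.4862133884006, 'fy': 363.4862133884006, 'cx': 256.80788922158615, 'cy': 195.1395170518239, 'R': array([[-0.47686894, -0.87892683, -0.00914528],
       [-0.78818693,  0.43219614, -0.43814138],
       [ 0.38904677, -0.20172783, -0.89885955]]), 't': array([0.46693443, 0.44282947, 1.00558617])}
side {'fx': 364.04678884144516, 'fy': 364.04678884144516, 'cx': 249.78934962861015, 'cy': 190.12632841723405, 'R': array([[-0.37423766, -0.92723604,  0.01339815],
       [-0.36313876,  0.13324005, -0.92215906],
       [ 0.85327394, -0.34997203, -0.38657879]]), 't': array([0.45101497, 0.27275026, 0.79202142])}
{'time_s': 0.1, 'qpos': array([-1.39449168e+00,  2.07350339e-01,  1.54279534e+00, -3.62775829e-05,
        1.39346363e+00, -1.50526127e-01]), 'qd': array([-0.00094956, -0.00309761, -0.00455774, -0.001993  , -0.00044011,
       -0.00114987]), 'joint_efforts': array([-2.41747757e-04, -3.71862316e+01, -2.82294130e+01,  6.99956808e-02,
        3.11950722e-02, -6.82153905e-05]), 'tcp_pos': array([ 0.1844363 , -0.54386228,  0.20440554]), 'tool_rot': array([-3.09774764e+00, -5.10784651e-01,  9.68429908e-05]), 'force': array([-0.11801579,  0.07513254, -0.88215906]), 'ft_torque': array([ 0.02583434,  0.06848777, -0.00099685]), 'grip_force': 0.0, 'width': 0.09399291150156765}
{'fx': 284.46886773075664, 'fy': 284.46886773075664, 'cx': 255.82694775107836, 'cy': 190.20992397547835, 'mount': array([[-9.77565037e-04, -9.58295324e-01, -2.85778090e-01,
         8.26591484e-02],
       [ 9.99999520e-01, -9.54697714e-04, -2.19338765e-04,
         5.70484265e-04],
       [-6.26403761e-05, -2.85778167e-01,  9.58295797e-01,
        -1.79186787e-01],
       [ 0.00000000e+00,  0.00000000e+00,  0.00000000e+00,
         1.00000000e+00]])}
```

View pics/top0.png

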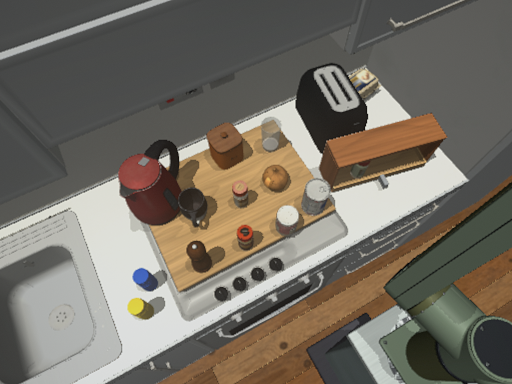

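View pics/side0.png

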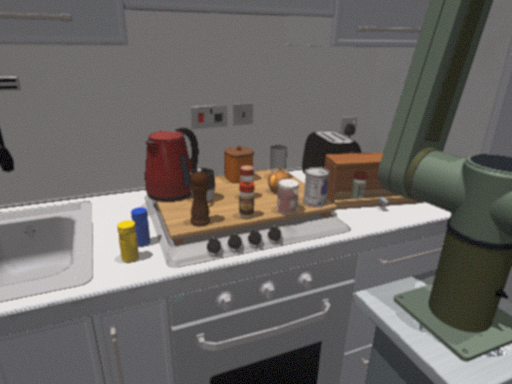

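The top view shows red-capped jars at about (240,188) and (245,236). The cabinet is at (385,150) with its knob at (382,181), and the stored jar is inside at about (360,170). The side view agrees. Next I'll measure.

```bash
cat > h.py <<'E'
from cell import *
import cv2,numpy as np
def cloud(n,d,c=None):
    c=c or camera_info(n); v,u=np.mgrid[:384,:512]
    P=np.stack([(u-c['cx'])/c['fx']*d,(v-c['cy'])/c['fy']*d,d],-1)
    return (P-c['t'])@c['R']
def ray(n,u,v,z):
    c=camera_info(n);r=np.array([(u-c['cx'])/c['fx'],(v-c['cy'])/c['fy'],1])@c['R'];o=-c['R'].T@c['t']
    return o+r*(z-o[2])/r[2]
def proj(c,X):
    p=c['R']@np.asarray(X)+c['t'];return p[0]/p[2]*c['fx']+c['cx'],p[1]/p[2]*c['fy']+c['cy']
E
python3 - <<'E'
from h import *
np.set_printoptions(precision=4,suppress=True)
f=np.load('top0.npz');im,d=f['im'],f['d'];P=cloud('top',d)
hsv=cv2.cvtColor(im,cv2.COLOR_RGB2HSV)
def blob(x0,y0,x1,y1,m):
    w=np.zeros(d.shape,bool);w[y0:y1,x0:x1]=1;return m&w&(d>0)
red=((hsv[...,0]<8)|(hsv[...,0]>172))&(hsv[...,1]>120)
for nm,b in dict(a=(228,170,252,215),b=(232,220,260,255)).items():
    m=blob(*b,P[...,2]>.145)
    v,u=np.nonzero(m);print(nm,m.sum(),P[m].mean(0),P[m][:,2].max(),ray('top',(u.min()+u.max())/2,(v.min()+v.max())/2,.161),u.min(),u.max(),v.min(),v.max())
# roof
m=blob(315,100,450,190,(P[...,2]>.166)&(P[...,2]<.180)).astype(np.uint8)
n,l,s,c=cv2.connectedComponentsWithStats(m);k=1+s[1:,4].argmax();m=l==k
r=cv2.minAreaRect((P[m][:,:2]*1000).astype(np.float32));print('roof',m.sum(),P[m][:,2].mean(),r,cv2.boxPoints(r))
# others: top height clusters above board
for nm,b in dict(onion=(258,160,292,195),tin=(300,175,332,217),jam=(272,203,302,238),mill=(184,235,214,275),tumbler=(258,112,284,155),mug=(176,184,212,230),box=(205,120,245,170)).items():
    m=blob(*b,P[...,2]>.08); Q=P[m]; t=np.percentile(Q[:,2],97); T=Q[Q[:,2]>t-.015]
    print(nm,'top',t,T.mean(0),T.min(0),T.max(0),'all',Q.min(0),Q.max(0))
cr=cv2.resize(im[100:200,300:460],None,fx=5,fy=5,interpolation=cv2.INTER_CUBIC);cv2.imwrite('pics/cab.png',cr[:,:,::-1])
E
```

```text
a 193 [0.6326 0.2451 0.1598] 0.16599443740574885 [0.6316 0.2458 0.161 ] 232 246 181 196
b 219 [0.503  0.2959 0.16  ] 0.1657856950820183 [0.5025 0.2953 0.161 ] 237 252 225 241
roof 3247 0.1720066687014167 ((560.182861328125, -226.817626953125), (360.797119140625, 103.06330871582031), 78.65999603271484) [[ 474.1853 -393.5617]
 [ 575.2366 -413.8271]
 [ 646.1804  -60.0736]
 [ 545.1292  -39.8082]]
onion top 0.13566078421981723 [0.6425 0.1185 0.1268] [0.6177 0.0884 0.1207] [0.6725 0.1448 0.1498] all [0.6033 0.0778 0.0806] [0.6814 0.157  0.1498]
tin top 0.16580749183166157 [0.5182 0.0512 0.1619] [0.482  0.0132 0.1513] [0.5562 0.0875 0.1693] all [ 0.482  -0.0467  0.0808] [0.5705 0.0877 0.1693]
jam top 0.1517446613887579 [0.4947 0.1639 0.1482] [0.4654 0.1323 0.1369] [0.5267 0.1942 0.155 ] all [0.4638 0.1323 0.0801] [0.5267 0.1952 0.155 ]
mill top 0.21587354238178405 [0.5113 0.4333 0.207 ] [0.494  0.4137 0.2009] [0.5337 0.4521 0.2231] all [0.4878 0.4089 0.0819] [0.5357 0.4609 0.2231]
tumbler top 0.17313258356523012 [0.7794 0.058  0.1672] [0.7456 0.0257 0.1584] [0.8129 0.0907 0.1782] all [0.7456 0.0257 0.0801] [0.8129 0.0907 0.1782]
mug top 0.15271180203831702 [0.6629 0.3889 0.1466] [0.6085 0.3457 0.1378] [0.7453 0.4224 0.1565] all [0.604  0.344  0.0801] [0.7504 0.4371 0.1565]
box top 0.17178248442673497 [0.8084 0.2077 0.1673] [0.7615 0.1567 0.1568] [0.8615 0.2557 0.1878] all [0.7615 0.1567 0.0805] [0.96   0.2557 0.1878]
```

View pics/cab.png

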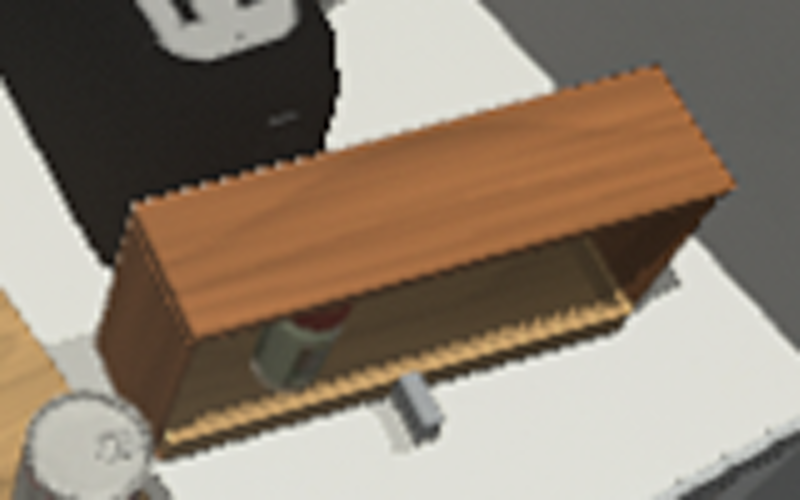

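The crop shows the stored jar near (358,171), towards the cabinet's left end, and the knob's top face near (383,177). I'll tilt the tool back about 36° so the gripper body clears the roof.

```bash
cat >> h.py <<'E'
from scipy.spatial.transform import Rotation as Ro
C0=np.array([.560,-.227,0]);YAW=np.deg2rad(-11.34)
Rc=Ro.from_euler('z',YAW).as_matrix()
def own(X): return (np.asarray(X)-C0)@Rc
def world(x,y,z): return C0+Rc@np.array([x,y,z])
def tool(yaw,tilt):  # rot matrix; tool x forward/up, z forward/down
    y,t=np.deg2rad([yaw,tilt]);f=np.array([np.cos(y),np.sin(y),0]);u=np.array([0,0,1.])
    z=np.sin(t)*f-np.cos(t)*u;x=np.cos(t)*f+np.sin(t)*u
    return np.stack([x,np.cross(z,x),z],1)
def plan(grasp,yaw,tilt,tcp=None,Rm=None):
    "from current pose: tool-frame shift (fraction, translation first) and turn (fraction)"
    s=observe();R=Ro.from_rotvec(s['tool_rot']).as_matrix() if Rm is None else Rm;p=s['tcp_pos'] if tcp is None else np.array(tcp)
    T=tool(yaw,tilt);tgt=np.array(grasp)+.019*T[:,2]
    d=R.T@(tgt-p)/.3;r=Ro.from_matrix(R.T@T).as_rotvec()/(2*np.pi);d2=T.T@(tgt-p)/.3
    print('tgt tcp',tgt.round(4),'| shift, old axes',d.round(4),'| shift, axes after turn',d2.round(4),'| turn',r.round(4),'min rows',round(max(np.linalg.norm(d)*.3/.0417,np.linalg.norm(r)*360/7.16),2))
E
python3 - <<'E'
from h import *
np.set_printoptions(precision=4,suppress=True)
f=np.load('top0.npz');im,d=f['im'],f['d'];P=cloud('top',d);O=own(P)
m=(d>0)&(O[...,0]<-53)&0 if 0 else (d>0)&(O[...,0]<-.055)&(O[...,0]>-.12)&(abs(O[...,1])<.17)&(O[...,2]>.015)&(O[...,2]<.06)
v,u=np.nonzero(m);print('knob',m.sum(),O[m].mean(0),O[m].min(0),O[m].max(0))
m=(d>0)&(abs(O[...,0])<.045)&(abs(O[...,1])<.16)&(O[...,2]>.045)&(O[...,2]<.13)&(O[...,0]<.025)
Q=O[m];print('stored',m.sum(),Q.mean(0),np.percentile(Q,[5,95],axis=0))
m=(d>0)&(abs(O[...,1])<.16)&(O[...,2]>.027)&(O[...,2]<.04)&(O[...,0]<-.03);print('wall',O[m].mean(0),np.percentile(O[m][:,0],[5,95]))
print('knob w',world(-.077,0,.033));plan(world(-.077,0,.15),-11.34,36);plan(world(-.077,0,.033),-11.34,36)
E
```

```text
knob 80 [-0.0755  0.003   0.0355] [-0.0938 -0.0075  0.0205] [-0.0555  0.0102  0.0432]
stored 161 [-0.0274  0.077   0.0811] [[-0.0352  0.0591  0.0495]
 [-0.011   0.0897  0.119 ]]
wall [-0.1008  0.0179  0.0335] [-0.5482 -0.0441]
knob w [ 0.4845 -0.2119  0.033 ]
tgt tcp [ 0.4955 -0.2141  0.1346] | shift, old axes [ 1.3347 -0.7079  0.2344] | shift, axes after turn [ 0.5108 -1.2817  0.6586] | turn [-0.0265  0.0977  0.0806] min rows 11.0
tgt tcp [ 0.4955 -0.2141  0.0176] | shift, old axes [ 1.3346 -0.7071  0.6244] | shift, axes after turn [ 0.2815 -1.2817  0.9741] | turn [-0.0265  0.0977  0.0806] min rows 11.76
```

```bash
python3 -m creep '[[0,0,0,-0.0038,0.0140,0.0115,94],[0,0,0,-0.0038,0.0140,0.0115,94],[0,0,0,-0.0038,0.0140,0.0115,94],[0,0,0,-0.0038,0.0140,0.0115,94],[0,0,0,-0.0038,0.0140,0.0115,94],[0,0,0,-0.0038,0.0140,0.0115,94],[0,0,0,-0.0038,0.0140,0.0115,94],[0,0,0,0,0,0,94]]'; python3 -c "
from h import *
plan(world(-.13,.001,.12),-11.34,36);plan(world(-.13,.001,.034),-11.34,36);plan(world(-.078,.001,.034),-11.34,36)"
```

```text
time_s: 0.77
tcp_pos: [0.1825, -0.5421, 0.2021]
tool_rot: [2.918, -0.299, 0.954]
force: [-0.1, 0.6, -1.1]
width: 0.0939
grip_force: 0.0
tgt tcp [ 0.4437 -0.2027  0.1046] | shift, old axes [ 0.3088 -1.2817  0.6369] | shift, axes after turn [ 0.3195 -1.2806  0.6338] | turn [-0.0003 -0.0005 -0.0011] min rows 10.53
tgt tcp [ 0.4437 -0.2027  0.0186] | shift, old axes [ 0.1396 -1.2801  0.8683] | shift, axes after turn [ 0.151  -1.2806  0.8657] | turn [-0.0003 -0.0005 -0.0011] min rows 11.17
tgt tcp [ 0.4947 -0.2129  0.0186] | shift, old axes [ 0.2795 -1.2809  0.9706] | shift, axes after turn [ 0.2912 -1.2806  0.9676] | turn [-0.0003 -0.0005 -0.0011] min rows 11.74
```

```bash
python3 -m creep '[[0.0258,-0.1068,0.053,0,0,0,94],[0.0258,-0.1068,0.053,0,0,0,94],[0.0258,-0.1068,0.053,0,0,0,94],[0.0258,-0.1068,0.053,0,0,0,94],[0.0258,-0.1068,0.053,0,0,0,94],[0.0258,-0.1068,0.053,0,0,0,94],[0.0258,-0.1068,0.053,0,0,0,94],[0.0258,-0.1068,0.053,0,0,0,94]]' | head -2; python3 -m creep '[[0.0258,-0.1068,0.053,0,0,0,94],[0.0258,-0.1068,0.053,0,0,0,94],[0.0258,-0.1068,0.053,0,0,0,94],[0.0258,-0.1068,0.053,0,0,0,94],[0,0,0,0,0,0,94]]';  python3 - <<'E'
from h import *
s=observe();im,d=get_image('wrist')
c=camera_info('wrist');M=c['mount'];R=Ro.from_rotvec(s['tool_rot']).as_matrix()
v,u=np.mgrid[:384,:512];Pc=np.stack([(u-c['cx'])/c['fx']*d,(v-c['cy'])/c['fy']*d,d],-1)
O=own((Pc@M[:3,:3].T+M[:3,3])@R.T+s['tcp_pos'])
m=(d>0)&(O[...,0]<-.06)&(O[...,0]>-.12)&(abs(O[...,1])<.04)&(O[...,2]>.015)&(O[...,2]<.05)
print('knob',m.sum(),O[m].min(0),O[m].max(0))
m=(d>0)&(abs(O[...,0])<.04)&(abs(O[...,1])<.16)&(O[...,2]>.045)&(O[...,2]<.13)&(O[...,0]<.02)
print('stored',m.sum(),np.percentile(O[m],[2,50,98],axis=0))
cv2.imwrite('pics/w1.png',im[:,:,::-1])
plan(world(-.13,.001,.034),-11.34,36);plan(world(-.078,.001,.034),-11.34,36)
E
```

```text
time_s: 1.43
tcp_pos: [0.3584, -0.3166, 0.1389]
time_s: 1.85
tcp_pos: [0.4459, -0.1952, 0.1035]
tool_rot: [2.925, -0.266, 0.949]
force: [0.2, 0.8, -1.0]
width: 0.094
grip_force: 0.0
knob 601 [-0.09258234 -0.00915055  0.02248645] [-0.06000472  0.00652822  0.04150579]
stored 3181 [[-0.03436214  0.04360093  0.04810506]
 [-0.02861182  0.06007229  0.1022229 ]
 [-0.01228633  0.08290358  0.12111698]]
tgt tcp [ 0.4437 -0.2027  0.0186] | shift, old axes [-0.1706  0.0136  0.2297] | shift, axes after turn [-0.1704  0.0141  0.2299] | turn [-0.0011 -0.      0.0019] min rows 2.06
tgt tcp [ 0.4947 -0.2129  0.0186] | shift, old axes [-0.0304  0.016   0.3316] | shift, axes after turn [-0.0302  0.0141  0.3317] | turn [-0.0011 -0.      0.0019] min rows 2.4
```

View pics/w1.png

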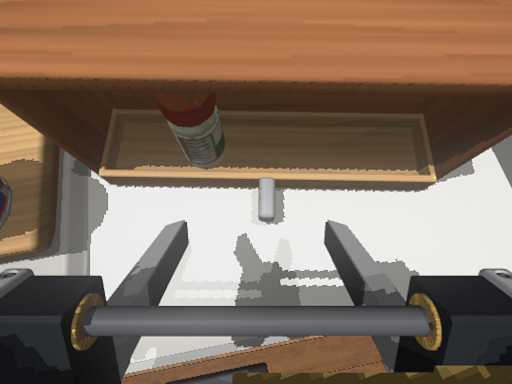

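The wrist view has the knob at (267,198), centred between the fingers, and the stored jar at (200,130). I'll grip the knob.

```bash
python3 -m creep '[[-0.057,0.004,0.0766,0,0,0,94],[-0.057,0.004,0.0766,0,0,0,94],[-0.057,0.004,0.0766,0,0,0.0019,94],[0,0,0,0,0,0,60],[0.047,0,0.034,0,0,0,60],[0.047,0,0.034,0,0,0,60],[0.047,0,0.034,0,0,0,60],[0,0,0,0,0,0,60]]'; python3 -m creep '[[0,0,0,0,0,0,0],[0,0,0,0,0,0,0],[0,0,0,0,0,0,0],[0,0,0,0,0,0,0],[0,0,0,0,0,0,0]]' 30; python3 -c "
from h import *
s=observe();print(own(s['tcp_pos']));plan(world(-.118,.000,.034),-11.34,36)"
```

```text
time_s: 2.57
tcp_pos: [0.4974, -0.2226, 0.0244]
tool_rot: [2.909, -0.302, 0.959]
force: [-0.4, 0.5, 0.6]
width: 0.064
grip_force: 0.0
time_s: 2.98
tcp_pos: [0.4929, -0.2186, 0.0207]
tool_rot: [2.915, -0.305, 0.953]
force: [0.2, -0.1, 0.2]
width: 0.0308
grip_force: 0.0
[-0.06743704 -0.00494802  0.02071233]
tgt tcp [ 0.4553 -0.206   0.0186] | shift, old axes [-0.1103 -0.0153 -0.0719] | shift, axes after turn [-0.1103 -0.0165 -0.0716] | turn [ 0.0002 -0.0004 -0.0016] min rows 0.95
```

```bash
python3 -m creep '[[0,0,0,0,0,0,0],[0,0,0,0,0,0,0],[0,0,0,0,0,0,0],[-0.029,0,-0.0211,0,0,0,0],[-0.029,0,-0.0211,0,0,0,0],[-0.029,0,-0.0211,0,0,0,0],[-0.029,0,-0.0211,0,0,0,0],[0,0,0,0,0,0,0]]'
python3 - <<'E'
from h import *
s=observe();print(own(s['tcp_pos']))
im,d=get_image('top');O=own(cloud('top',d))
m=(d>0)&(O[...,0]<-.055)&(O[...,0]>-.12)&(abs(O[...,1])<.16)&(abs(O[...,1])>.04)&(O[...,2]>.028)&(O[...,2]<.04)
print('wall',m.sum(),np.percentile(O[m],[2,50,98],axis=0))
E
```

```text
time_s: 3.65
tcp_pos: [0.452, -0.2059, 0.0207]
tool_rot: [2.923, -0.301, 0.958]
force: [1.0, 9.1, 9.8]
width: 0.0157
grip_force: 30.0
[-0.11001944 -0.0005941   0.02071313]
wall 201 [[-0.08983857 -0.15498676  0.02839412]
 [-0.08575769  0.05582821  0.03358761]
 [-0.06211903  0.15337763  0.03802795]]
```

```bash
python3 -m creep '[[0,0,0,0,0,0,60],[0,0,0,0,0,0,60],[0,0,0,0,0,0,60],[0,0,0,0,0,0,60],[0,0,0,0,0,0,60],[0.02,0,-0.05,0,0,0,60],[0.043,0,-0.106,0,0,0,94],[0.043,0,-0.106,0,0,0,94]]'; python3 -m creep '[[0.043,0,-0.106,0,0,0,94],[0.043,0,-0.106,0,0,0,94],[0.043,0,-0.106,0,0,0,94],[0.043,0,-0.106,0,0,0,94],[0,0,0,0,0,0,94]]'
python3 - <<'E'
from h import *
im,d=get_image('top');O=own(cloud('top',d))
m=(d>0)&(O[...,0]<-.055)&(O[...,0]>-.12)&(abs(O[...,1])<.16)&(abs(O[...,1])>.04)&(O[...,2]>.028)&(O[...,2]<.04)
print('wall',m.sum(),np.percentile(O[m],[2,50,98],axis=0))
plan([.5027,.2955,.27],20,36)
E
```

```text
time_s: 4.37
tcp_pos: [0.4292, -0.2049, 0.1014]
tool_rot: [2.921, -0.308, 0.946]
force: [0.1, -0.6, 0.8]
width: 0.0653
grip_force: 0.0
time_s: 4.78
tcp_pos: [0.4, -0.2036, 0.2449]
tool_rot: [2.899, -0.3, 0.965]
force: [-0.1, -0.7, 0.9]
width: 0.0934
grip_force: 0.0
wall 135 [[-0.08991894 -0.07334216  0.02892913]
 [-0.08490136  0.080943    0.03349198]
 [-0.06248715  0.15523177  0.0381092 ]]
tgt tcp [0.5132 0.2993 0.2546] | shift, old axes [ 0.0505 -1.7149 -0.0242] | shift, axes after turn [ 0.7777 -1.442   0.5099] | turn [ 0.0528 -0.0015 -0.0712] min rows 12.34
```

```bash
python3 -m creep '[[0.0039,-0.132,-0.0019,0,0,0,94],[0.0039,-0.132,-0.0019,0,0,0,94],[0.0039,-0.132,-0.0019,0,0,0,94],[0.0039,-0.132,-0.0019,0,0,0,94],[0.0039,-0.132,-0.0019,0,0,0,94],[0.0039,-0.132,-0.0019,0,0,0,94],[0.0039,-0.132,-0.0019,0,0,0,94],[0.0039,-0.132,-0.0019,0,0,0,94]]'; python3 -m creep '[[0.0039,-0.132,-0.0019,0,0,0,94],[0.0039,-0.132,-0.0019,0,0,0,94],[0.0039,-0.132,-0.0019,0,0,0,94],[0.0039,-0.132,-0.0019,0,0,0,94],[0.0039,-0.132,-0.0019,0,0,0,94]]' |head -2;python3 -m creep '[[0,0,0,0.0106,0,-0.0142,94],[0,0,0,0.0106,0,-0.0142,94],[0,0,0,0.0106,0,-0.0142,94],[0,0,0,0.0106,0,-0.0142,94],[0,0,0,0.0106,0,-0.0142,94],[0,0,0,0,0,0,94]]'; python3 -c "
from h import *
plan([.5027,.2955,.12],20,36)"
```

```text
time_s: 5.5
tcp_pos: [0.4603, 0.0792, 0.2425]
tool_rot: [2.919, -0.306, 0.939]
force: [0.1, -1.9, -0.6]
width: 0.0942
grip_force: 0.0
time_s: 5.92
tcp_pos: [0.5039, 0.2727, 0.248]
time_s: 6.42
tcp_pos: [0.5036, 0.2686, 0.2467]
tool_rot: [-2.881, -0.388, -0.915]
force: [0.0, -0.7, -0.3]
width: 0.094
grip_force: 0.0
tgt tcp [0.5132 0.2993 0.1046] | shift, old axes [-0.2272 -0.0839  0.4209] | shift, axes after turn [-0.2258 -0.0852  0.4214] | turn [ 0.0055  0.0017 -0.0112] min rows 3.49
```

```bash
python3 -m creep '[[0,-0.043,0,0.0027,0,-0.0056,94],[0,-0.043,0,0.0027,0,-0.0056,94],[0,0,0,0,0,0,94],[0,0,0,0,0,0,94]]'
python3 - <<'E'
from h import *
im,d=get_image('wrist');cv2.imwrite('pics/w2.png',im[:,:,::-1])
plan([.5027,.2955,.12],20,36)
E
```

```text
time_s: 6.75
tcp_pos: [0.4963, 0.2951, 0.2484]
tool_rot: [-2.852, -0.501, -0.913]
force: [-1.1, -0.6, -0.1]
width: 0.0941
grip_force: 0.0
tgt tcp [0.5132 0.2993 0.1046] | shift, old axes [-0.2323  0.005   0.4243] | shift, axes after turn [-0.2359  0.0053  0.4223] | turn [ 0.0002  0.0013 -0.0001] min rows 3.48
```

View pics/w2.png

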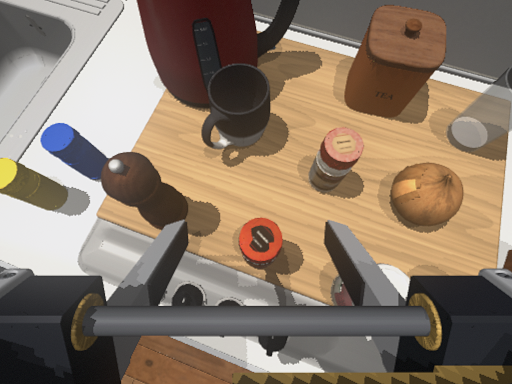

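The jar's cap is at (261,240), midway between the fingers, with the mill clear at (145,185). Next I'll descend and grip.

```bash
python3 -m creep '[[-0.047,0.001,0.0848,0,0,0,94],[-0.047,0.001,0.0848,0,0,0,94],[-0.047,0.001,0.0848,0,0,0,94],[-0.047,0.001,0.0848,0,0,0,94],[-0.047,0.001,0.0848,0,0,0,94],[0,0,0,0,0,0,94],[0,0,0,0,0,0,94]]' ; python3 -c "
from h import *
plan([.5027,.2955,.12],20,36)"
```

```text
time_s: 7.38
tcp_pos: [0.5118, 0.2984, 0.103]
tool_rot: [-2.854, -0.502, -0.909]
force: [-0.5, 0.3, 0.1]
width: 0.0941
grip_force: 0.0
tgt tcp [0.5132 0.2993 0.1046] | shift, old axes [ 0.0078 -0.0013 -0.0013] | shift, axes after turn [ 0.0078 -0.0013 -0.0012] | turn [ 0.0001  0.0019 -0.    ] min rows 0.09
```

```bash
python3 -m creep '[[0,0,0,0,0,0,30],[0,0,0,0,0,0,30],[0,0,0,0,0,0,30],[0,0,0,0,0,0,30],[0,0,0,0,0,0,30],[0,0,0,0,0,0,30],[0,0,0,0,0,0,30],[0,0,0,0,0,0,30]]' 25; python3 -m creep '[[0,0,0,0,0,0,30],[0.029,0,-0.04,0,0,0,30],[0.05,0,-0.069,0,0,0,30],[0.06,0,-0.083,0,0,0,30],[0.06,0,-0.083,0,0,0,30],[0.06,0,-0.083,0,0,0,30],[0.055,0,-0.0757,0,0,0,30],[0,0,0,0,0,0,30]]'; python3 -c "
from h import *
plan(world(-.20,-.02,.28),-11.34,36)"
```

```text
time_s: 8.05
tcp_pos: [0.5135, 0.2992, 0.1059]
tool_rot: [-2.85, -0.503, -0.917]
force: [1.5, 0.7, -0.2]
width: 0.0442
grip_force: 24.8
time_s: 8.72
tcp_pos: [0.5176, 0.3013, 0.275]
tool_rot: [-2.841, -0.501, -0.935]
force: [1.2, 0.9, 0.2]
width: 0.044
grip_force: 24.6
tgt tcp [ 0.3709 -0.2095  0.2646] | shift, old axes [-0.8589  1.4321 -0.5914] | shift, axes after turn [-0.1374  1.7653 -0.0571] | turn [-0.0515 -0.0011  0.0703] min rows 12.75
```

```bash
python3 -m creep '[[0,0,0,-0.0103,0,0.0141,30],[0,0,0,-0.0103,0,0.0141,30],[0,0,0,-0.0103,0,0.0141,30],[0,0,0,-0.0103,0,0.0141,30],[0,0,0,-0.0103,0,0.0141,30],[0,0,0,0,0,0,30]]';  python3 - <<'E'
from h import *
im,d=get_image('wrist');cv2.imwrite('pics/w3.png',im[:,:,::-1])
plan(world(-.20,-.02,.28),-11.34,36)
E
```

```text
time_s: 9.22
tcp_pos: [0.5125, 0.3011, 0.2626]
tool_rot: [2.939, -0.205, 0.934]
force: [-0.3, -0.2, -1.4]
width: 0.0444
grip_force: 24.6
tgt tcp [ 0.3709 -0.2095  0.2646] | shift, old axes [-0.1955  1.7491 -0.1264] | shift, axes after turn [-0.0997  1.7598 -0.0808] | turn [-0.0043  0.002   0.0086] min rows 12.69
```

View pics/w3.png

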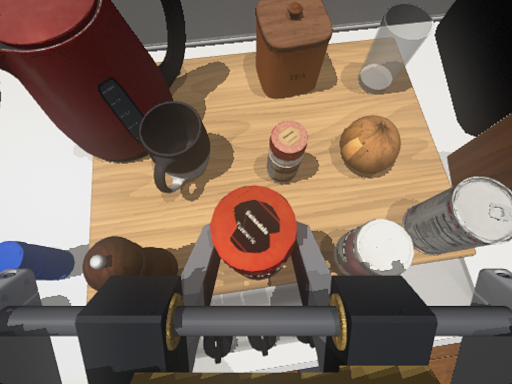

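The jar is held upright between the fingers at (254,235). I'll carry it to the cabinet front.

```bash
python3 -m creep '[[-0.014,0.125,-0.009,0,0,0,30],[-0.014,0.125,-0.009,0,0,0,30],[-0.014,0.125,-0.009,0,0,0,30],[-0.014,0.125,-0.009,0,0,0,30],[-0.014,0.125,-0.009,0,0,0,30],[-0.014,0.125,-0.009,0,0,0,30],[-0.014,0.125,-0.009,0,0,0,30],[-0.014,0.125,-0.009,0,0,0,30]]'; python3 -m creep '[[-0.014,0.125,-0.009,0,0,0,30],[-0.014,0.125,-0.009,0,0,0,30],[-0.014,0.125,-0.009,0,0,0,30],[-0.014,0.125,-0.009,0,0,0,30],[-0.014,0.125,-0.009,0,0,0,30],[-0.014,0.125,-0.009,-0.0043,0.002,0.0086,30],[0,0,0,0,0,0,30],[0,0,0,0,0,0,30]]'; python3 -c "
from h import *
plan(world(-.20,-.02,.108),-11.34,36)"
```

```text
time_s: 9.93
tcp_pos: [0.4307, 0.011, 0.2639]
tool_rot: [2.938, -0.202, 0.939]
force: [0.3, -1.2, -1.7]
width: 0.0445
grip_force: 24.7
time_s: 10.6
tcp_pos: [0.3721, -0.1963, 0.2634]
tool_rot: [2.914, -0.31, 0.945]
force: [0.2, 0.0, -1.4]
width: 0.0443
grip_force: 24.6
tgt tcp [ 0.3709 -0.2095  0.0926] | shift, old axes [-0.3292  0.0455  0.4641] | shift, axes after turn [-0.3305  0.044   0.4633] | turn [ 0.0009  0.0003 -0.002 ] min rows 4.11
```

```bash
python3 -m creep '[[-0.066,0.019,0.0927,0,0,0,30],[-0.066,0.019,0.0927,0,0,0,30],[-0.066,0.019,0.0927,0,0,0,30],[-0.066,0.019,0.0927,0,0,0,30],[-0.066,0.019,0.0927,0,0,-0.002,30],[0,0,0,0,0,0,30],[0,0,0,0,0,0,30]]'
cat >> h.py <<'E'
def wcloud():
    s=observe();im,d=get_image('wrist');c=camera_info('wrist');M=c['mount'];R=Ro.from_rotvec(s['tool_rot']).as_matrix()
    v,u=np.mgrid[:384,:512];Pc=np.stack([(u-c['cx'])/c['fx']*d,(v-c['cy'])/c['fy']*d,d],-1)
    O=own((Pc@M[:3,:3].T+M[:3,3])@R.T+s['tcp_pos']);O[d<=0]=9
    return im,d,O
def capreport(n):
    f=wcloud if n=='wrist' else None
    if f: im,d,O=f()
    else: im,d=get_image(n);O=own(cloud(n,d));O[d<=0]=9
    h=cv2.cvtColor(im,cv2.COLOR_RGB2HSV);red=((h[...,0]<10)|(h[...,0]>170))&(h[...,1]>140)&(h[...,2]>70)
    g=own(observe()['tcp_pos']+0);m=red&(abs(O[...,0]-g[0])<.06)&(abs(O[...,1]-g[1])<.05)&(abs(O[...,2]-g[2])<.12)
    Q=O[m];z=np.percentile(Q[:,2],95);T=Q[Q[:,2]>z-.006]
    print(n,m.sum(),'captop z',z.round(4),'centre xy',((np.percentile(T[:,:2],1,axis=0)+np.percentile(T[:,:2],99,axis=0))/2).round(4),'ext',np.ptp(T[:,:2],axis=0).round(3))
E
python3 - <<'E'
from h import *
capreport('wrist');capreport('top')
plan(world(-.20,-.035,.108),-11.34,36);plan(world(-.092,-.035,.108),-11.34,36)
E
```

```text
time_s: 11.18
tcp_pos: [0.3692, -0.2174, 0.0913]
tool_rot: [2.925, -0.283, 0.942]
force: [-0.2, 0.6, -0.9]
width: 0.0443
grip_force: 24.6
wrist 4065 captop z 0.1482 centre xy [-0.1973 -0.0279] ext [0.043 0.043]
top 107 captop z 0.1535 centre xy [-0.1949 -0.025 ] ext [0.047 0.061]
tgt tcp [ 0.368  -0.2242  0.0926] | shift, old axes [-0.0125  0.0107  0.0044] | shift, axes after turn [-0.0124  0.0108  0.0044] | turn [ 0.0004 -0.0002  0.0014] min rows 0.12
tgt tcp [ 0.4739 -0.2454  0.0926] | shift, old axes [0.2784 0.0127 0.2164] | shift, axes after turn [0.2788 0.0108 0.216 ] | turn [ 0.0004 -0.0002  0.0014] min rows 2.54
```

```bash
python3 -m creep '[[0.03,0.023,0.0218,0,0,0,30],[0.055,0,0.04,0,0,0,30],[0.055,0,0.04,0,0,0,30],[0.055,0,0.04,0,0,0,30],[0.055,0,0.04,0,0,0,30],[0.055,0,0.04,0,0,0,30],[0,0,0,0,0,0,30],[0,0,0,0,0,0,30]]';python3 - <<'E'
from h import *
capreport('wrist');capreport('top')
plan(world(-.051,-.035,.108),-11.34,36);plan(world(-.051,-.035,.081),-11.34,36)
E
```

```text
time_s: 11.95
tcp_pos: [0.4818, -0.2507, 0.0979]
tool_rot: [2.91, -0.275, 0.952]
force: [-0.6, 1.0, -1.1]
width: 0.0444
grip_force: 24.6
wrist 4381 captop z 0.1548 centre xy [-0.0808 -0.0377] ext [0.044 0.043]
top 84 captop z 0.1562 centre xy [-0.0859 -0.0254] ext [0.047 0.062]
tgt tcp [ 0.5141 -0.2535  0.0926] | shift, old axes [ 0.0865 -0.0099  0.076 ] | shift, axes after turn [ 0.0865 -0.0104  0.0759] | turn [ 0.0003 -0.0003  0.0012] min rows 0.83
tgt tcp [ 0.5141 -0.2535  0.0656] | shift, old axes [ 0.0335 -0.0104  0.1487] | shift, axes after turn [ 0.0336 -0.0104  0.1487] | turn [ 0.0003 -0.0003  0.0012] min rows 1.1
```

```bash
python3 -m creep '[[-0.0118,0,0.0162,0,0,0,30],[0,0,0,0,0,0,30],[0,0,0,0,0,0,30]]';python3 - <<'E'
from h import *
capreport('wrist')
plan(world(-.051,-.035,.108),-11.34,36);plan(world(-.051,-.035,.081),-11.34,36)
E
```

```text
time_s: 12.3
tcp_pos: [0.4783, -0.2493, 0.087]
tool_rot: [2.917, -0.284, 0.944]
force: [0.5, 0.3, -1.2]
width: 0.0442
grip_force: 24.6
wrist 4358 captop z 0.1439 centre xy [-0.0841 -0.0374] ext [0.043 0.043]
tgt tcp [ 0.5141 -0.2535  0.0926] | shift, old axes [ 0.1069 -0.0101  0.0548] | shift, axes after turn [ 0.1068 -0.0104  0.055 ] | turn [0.0002 0.0003 0.0006] min rows 0.87
tgt tcp [ 0.5141 -0.2535  0.0656] | shift, old axes [ 0.0542 -0.0104  0.1277] | shift, axes after turn [ 0.0539 -0.0104  0.1278] | turn [0.0002 0.0003 0.0006] min rows 1.0
```

```bash
python3 -m creep '[[0.036,-0.003,0.018,0,0,0,30],[0.036,-0.003,0.018,0,0,0,30],[0.036,-0.003,0.018,0,0,0,30],[0,0,0,0,0,0,30],[0,0,0,0,0,0,30]]';python3 - <<'E'
from h import *
capreport('wrist')
plan(world(-.051,-.035,.081),-11.34,36)
E
```

```text
time_s: 12.77
tcp_pos: [0.5148, -0.254, 0.0933]
tool_rot: [2.916, -0.282, 0.944]
force: [-0.2, -0.4, -1.0]
width: 0.0443
grip_force: 24.6
wrist 2640 captop z 0.1503 centre xy [-0.0569 -0.0347] ext [0.023 0.043]
tgt tcp [ 0.5141 -0.2535  0.0656] | shift, old axes [-0.0541 -0.0007  0.0732] | shift, axes after turn [-0.0542 -0.0004  0.0731] | turn [0.0001 0.0004 0.0008] min rows 0.65
```

```bash
python3 -m creep '[[-0.02,0,0.022,0,0,0,30],[-0.02,0,0.022,0,0,0,30],[-0.02,0,0.021,0,0,0,30],[0,0,0,0,0,0,30],[0,0,0,0,0,0,30]]';python3 - <<'E'
from h import *
capreport('wrist')
plan(world(-.053,-.035,.079),-11.34,36)
E
```

```text
time_s: 13.23
tcp_pos: [0.5108, -0.2531, 0.0664]
tool_rot: [2.917, -0.284, 0.943]
force: [-0.3, -0.0, -1.1]
width: 0.0444
grip_force: 24.6
wrist 3959 captop z 0.1232 centre xy [-0.0539 -0.0346] ext [0.038 0.043]
tgt tcp [ 0.5121 -0.2531  0.0636] | shift, old axes [-0.0041 -0.0013  0.0104] | shift, axes after turn [-0.0041 -0.0013  0.0104] | turn [0.0001 0.0003 0.0007] min rows 0.08
```

```bash
python3 -m creep '[[-0.004,0,0.0055,0,0,0,30],[-0.002,0,0.0027,0,0,0,30],[0,0,0,0,0,0,30],[0,0,0,0,0,0,30]]';python3 -c "
from h import *
capreport('wrist')"
```

```text
time_s: 13.62
tcp_pos: [0.5123, -0.2539, 0.0649]
tool_rot: [2.915, -0.282, 0.946]
force: [-0.4, -0.1, 2.8]
width: 0.0443
grip_force: 24.6
wrist 3828 captop z 0.1218 centre xy [-0.0527 -0.0351] ext [0.036 0.043]
```

```bash
python3 -m creep '[[0,0,0,0,0,0,58],[0,0,0,0,0,0,58],[0,0,0,0,0,0,58],[0,0,0,0,0,0,58],[0,0,-0.04,0,0,0,58],[0,0,-0.08,0,0,0,58],[0,0,-0.12,0,0,0,58],[0,0,0,0,0,0,94]]';python3 - <<'E'
from h import *
im,d,O=wcloud();cv2.imwrite('pics/w4.png',im[:,:,::-1])
plan(world(-.20,-.02,.30),-11.34,36)
E
```

```text
time_s: 14.33
tcp_pos: [0.4709, -0.2471, 0.1282]
tool_rot: [2.906, -0.279, 0.952]
force: [0.1, -0.8, -0.2]
width: 0.0617
grip_force: 0.0
tgt tcp [ 0.3709 -0.2095  0.2846] | shift, old axes [ 0.029  -0.0529 -0.634 ] | shift, axes after turn [ 0.0256 -0.0569 -0.6337] | turn [ 0.001  -0.0008  0.0012] min rows 4.58
```

View pics/w4.png

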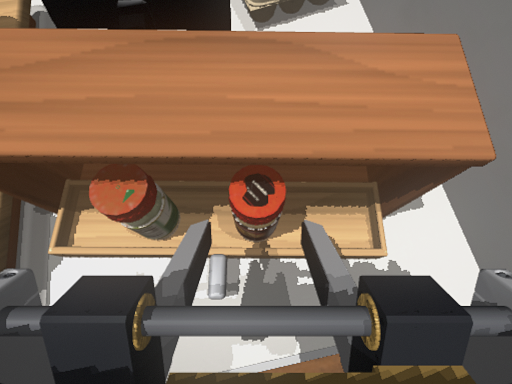

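The first jar stands upright in the tray at (257,200), with the stored jar at (140,200). Now for the second jar.

```bash
python3 -m creep '[[0.005,-0.009,-0.106,0,0,0,94],[0.005,-0.009,-0.106,0,0,0,94],[0.005,-0.009,-0.106,0,0,0,94],[0.005,-0.009,-0.106,0,0,0,94],[0.005,-0.009,-0.106,0,0,0,94],[0.005,-0.009,-0.106,0,0,0,94],[0,0,0,0,0,0,94]]';python3 - <<'E'
from h import *
plan([.632,.2455,.28],20,36)
E
```

```text
time_s: 14.97
tcp_pos: [0.3712, -0.2104, 0.2879]
tool_rot: [2.905, -0.28, 0.951]
force: [-0.3, -0.7, 0.4]
width: 0.0938
grip_force: 0.0
tgt tcp [0.6425 0.2493 0.2646] | shift, old axes [ 0.4403 -1.6798  0.3955] | shift, axes after turn [ 1.0659 -1.1308  0.8702] | turn [ 0.0526 -0.0003 -0.0689] min rows 12.81
```

```bash
python3 -m creep '[[0.0315,-0.12,0.0283,0,0,0,94],[0.0315,-0.12,0.0283,0,0,0,94],[0.0315,-0.12,0.0283,0,0,0,94],[0.0315,-0.12,0.0283,0,0,0,94],[0.0315,-0.12,0.0283,0,0,0,94],[0.0315,-0.12,0.0283,0,0,0,94],[0.0315,-0.12,0.0283,0,0,0,94],[0.0315,-0.12,0.0283,0,0,0,94]]'|head -2; python3 -m creep '[[0.0315,-0.12,0.0283,0,0,0,94],[0.0315,-0.12,0.0283,0,0,0,94],[0.0315,-0.12,0.0283,0,0,0,94],[0.0315,-0.12,0.0283,0,0,0,94],[0.0315,-0.12,0.0283,0,0,0,94],[0.0315,-0.12,0.0283,0,0,0,94],[0,0,0,0,0,0,94]]'|head -2;python3 -m creep '[[0,0,0,0.0106,0,-0.0142,94],[0,0,0,0.0106,0,-0.0142,94],[0,0,0,0.0106,0,-0.0142,94],[0,0,0,0.0106,0,-0.0142,94],[0,0,0,0.0106,0,-0.0142,94],[0,0,0,0,0,0,94]]'; python3 -c "
from h import *
plan([.632,.2455,.28],20,36)"
```

```text
time_s: 15.63
tcp_pos: [0.5254, 0.057, 0.2678]
time_s: 16.22
tcp_pos: [0.6426, 0.2568, 0.2555]
time_s: 16.72
tcp_pos: [0.6402, 0.2488, 0.2574]
tool_rot: [-2.878, -0.418, -0.916]
force: [0.4, -0.2, 0.2]
width: 0.094
grip_force: 0.0
tgt tcp [0.6425 0.2493 0.2646] | shift, old axes [ 0.0204  0.0004 -0.0153] | shift, axes after turn [ 0.0205  0.001  -0.0151] | turn [ 0.0049  0.0017 -0.0081] min rows 0.48
```

```bash
python3 -m creep '[[0.0204,0,-0.0153,0.0049,0.001,-0.0081,94],[0,0,0,0,0,0,94],[0,0,0,0,0,0,94]]'
python3 - <<'E'
from h import *
im,d,O=wcloud();cv2.imwrite('pics/w5.png',im[:,:,::-1])
W=O@Rc.T+C0
m=(O[...,2]<1)&(abs(W[...,0]-.632)<.035)&(abs(W[...,1]-.2455)<.035)&(W[...,2]>.15)&(W[...,2]<.175)
Q=W[m];print(m.sum(),np.percentile(Q,[1,50,99],axis=0))
plan([.632,.2455,.12],20,36)
E
```

```text
time_s: 16.97
tcp_pos: [0.6427, 0.2511, 0.2666]
tool_rot: [-2.848, -0.499, -0.922]
force: [0.1, 0.3, 0.2]
width: 0.094
grip_force: 0.0
1455 [[0.61581913 0.22146816 0.15245767]
 [0.63566462 0.24180673 0.16115364]
 [0.65677877 0.26223962 0.16299714]]
tgt tcp [0.6425 0.2493 0.1046] | shift, old axes [-0.3177  0.0067  0.4358] | shift, axes after turn [-0.3189  0.0067  0.435 ] | turn [ 0.0001  0.0004 -0.0002] min rows 3.88
```

View pics/w5.png

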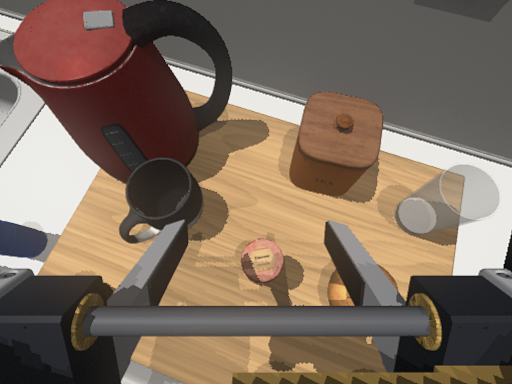

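The cap is at (263,260), midway between the fingers. By coordinates the fingers clear the onion at (362,285) and the mug handle at (135,228). Descending with a slightly narrower opening.

```bash
python3 -m creep '[[-0.0635,0.002,0.087,0,0,0,80],[-0.0635,0.002,0.087,0,0,0,80],[-0.0635,0.002,0.087,0,0,0,80],[-0.0635,0.002,0.087,0,0,0,80],[-0.0635,0.002,0.087,0,0,0,80],[0,0,0,0,0,0,80],[0,0,0,0,0,0,80]]' ; python3 -c "
from h import *
plan([.634,.244,.12],20,36)"
```

```text
time_s: 17.6
tcp_pos: [0.641, 0.2486, 0.1027]
tool_rot: [-2.849, -0.504, -0.914]
force: [-0.1, 0.1, -0.1]
width: 0.0801
grip_force: 0.0
tgt tcp [0.6445 0.2478 0.1046] | shift, old axes [0.0119 0.0063 0.0007] | shift, axes after turn [0.0119 0.0063 0.0008] | turn [-0.0002  0.0011  0.0001] min rows 0.1
```

```bash
python3 -m creep '[[0.011,0.006,0,0,0,0,30],[0,0,0,0,0,0,30],[0,0,0,0,0,0,30],[0,0,0,0,0,0,30],[0,0,0,0,0,0,30],[0,0,0,0,0,0,30],[0,0,0,0,0,0,30],[0,0,0,0,0,0,30]]' 25; python3 -m creep '[[0,0,0,0,0,0,30],[0.029,0,-0.04,0,0,0,30],[0.05,0,-0.069,0,0,0,30],[0.06,0,-0.083,0,0,0,30],[0.06,0,-0.083,0,0,0,30],[0.06,0,-0.083,0,0,0,30],[0.055,0,-0.0757,0,0,0,30],[0,0,0,0,0,0,30]]'; python3 -m creep '[[0,0,0,-0.0103,0,0.0141,30],[0,0,0,-0.0103,0,0.0141,30],[0,0,0,-0.0103,0,0.0141,30],[0,0,0,-0.0103,0,0.0141,30],[0,0,0,-0.0103,0,0.0141,30],[0,0,0,0,0,0,30],[0,0,0,0,0,0,30]]'; python3 -c "
from h import *
plan(world(-.20,-.11,.29),-11.34,36)"
```

```text
time_s: 18.27
tcp_pos: [0.6474, 0.2475, 0.1093]
tool_rot: [-2.845, -0.503, -0.927]
force: [0.5, -1.5, 3.4]
width: 0.0433
grip_force: 24.8
time_s: 18.93
tcp_pos: [0.6498, 0.2484, 0.2772]
tool_rot: [-2.84, -0.503, -0.941]
force: [0.7, 0.3, 0.8]
width: 0.0432
grip_force: 24.9
time_s: 19.52
tcp_pos: [0.6445, 0.2483, 0.2644]
tool_rot: [2.946, -0.181, 0.94]
force: [0.3, 0.1, -1.7]
width: 0.0431
grip_force: 24.9
tgt tcp [ 0.3532 -0.2977  0.2746] | shift, old axes [-0.5875  1.927  -0.4444] | shift, axes after turn [-0.4606  1.9753 -0.3766] | turn [-0.0059  0.0015  0.01  ] min rows 14.84
```

```bash
python3 -m creep '[[-0.0367,0.1204,-0.0278,0,0,0,30],[-0.0367,0.1204,-0.0278,0,0,0,30],[-0.0367,0.1204,-0.0278,0,0,0,30],[-0.0367,0.1204,-0.0278,0,0,0,30],[-0.0367,0.1204,-0.0278,0,0,0,30],[-0.0367,0.1204,-0.0278,0,0,0,30],[-0.0367,0.1204,-0.0278,0,0,0,30],[-0.0367,0.1204,-0.0278,0,0,0,30]]' | head -2; python3 -m creep '[[-0.0367,0.1204,-0.0278,0,0,0,30],[-0.0367,0.1204,-0.0278,0,0,0,30],[-0.0367,0.1204,-0.0278,0,0,0,30],[-0.0367,0.1204,-0.0278,0,0,0,30],[-0.0367,0.1204,-0.0278,0,0,0,30],[-0.0367,0.1204,-0.0278,0,0,0,30],[-0.0367,0.1204,-0.0278,-0.003,0.001,0.005,30],[-0.0367,0.1204,-0.0278,-0.003,0.001,0.005,30]]'; python3 -m creep '[[0,0,0,0,0,0,30],[0,0,0,0,0,0,30]]' | head -2; python3 -c "
from h import *
plan(world(-.20,-.11,.108),-11.34,36)"
```

```text
time_s: 20.18
tcp_pos: [0.497, -0.0258, 0.2703]
time_s: 20.85
tcp_pos: [0.3485, -0.2987, 0.2749]
tool_rot: [2.908, -0.3, 0.96]
force: [0.9, -0.9, -1.4]
width: 0.0434
grip_force: 24.9
time_s: 21.02
tcp_pos: [0.3486, -0.2985, 0.2743]
tgt tcp [ 0.3532 -0.2977  0.0926] | shift, old axes [-0.3478 -0.0045  0.496 ] | shift, axes after turn [-0.344  -0.0057  0.4986] | turn [ 0.0007 -0.0012 -0.0015] min rows 4.36
```

```bash
python3 -m creep '[[-0.0558,-0.001,0.081,0,0,0,30],[-0.0558,-0.001,0.081,0,0,0,30],[-0.0558,-0.001,0.081,0,0,0,30],[-0.0558,-0.001,0.081,0,0,0,30],[-0.0558,-0.001,0.081,0,0,0,30],[-0.0558,-0.001,0.081,0.0007,-0.0012,-0.0015,30],[0,0,0,0,0,0,30],[0,0,0,0,0,0,30]]'
python3 - <<'E'
from h import *
capreport('wrist');capreport('top')
plan(world(-.10,-.11,.113),-11.34,36)
E
```

```text
time_s: 21.68
tcp_pos: [0.3569, -0.2923, 0.0967]
tool_rot: [2.925, -0.282, 0.948]
force: [-0.2, -0.4, -0.3]
width: 0.0436
grip_force: 24.9
wrist 70 captop z 0.1485 centre xy [-0.1994 -0.1038] ext [0.04  0.025]
top 14 captop z 0.1516 centre xy [-0.1956 -0.0869] ext [0.03 0.01]
tgt tcp [ 0.4513 -0.3174  0.0976] | shift, old axes [0.2545 0.0111 0.195 ] | shift, axes after turn [0.2549 0.0091 0.1946] | turn [-0.0003 -0.0003  0.001 ] min rows 2.31
```

```bash
sed -i 's/>140)&(h\[...,2\]>70)/>70)\&(h[...,2]>60)/' h.py; python3 -m creep '[[0.0506,0.004,0.0395,0,0,0,30],[0.0506,0.004,0.0395,0,0,0,30],[0.0506,0.004,0.0395,0,0,0,30],[0.0506,0.004,0.0395,0,0,0,30],[0.0506,0.004,0.0395,0,0,0.001,30],[0,0,0,0,0,0,30],[0,0,0,0,0,0,30]]'
python3 - <<'E'
from h import *
capreport('wrist')
plan(world(-.053,-.11,.112),-11.34,36)
E
```

```text
time_s: 22.37
tcp_pos: [0.4515, -0.3206, 0.0976]
tool_rot: [2.916, -0.286, 0.953]
force: [0.5, 0.4, -1.2]
width: 0.0434
grip_force: 24.9
wrist 3825 captop z 0.1507 centre xy [-0.0996 -0.1135] ext [0.067 0.067]
tgt tcp [ 0.4974 -0.3266  0.0966] | shift, old axes [ 0.1267 -0.0087  0.0932] | shift, axes after turn [ 0.1269 -0.009   0.0929] | turn [-0.0004 -0.0003  0.    ] min rows 1.13
```

```bash
python3 -m creep '[[0.0317,-0.002,0.0236,0,0,0,30],[0.0317,-0.002,0.0236,0,0,0,30],[0.0317,-0.002,0.0236,0,0,0,30],[0.0317,-0.002,0.0236,0,0,0,30],[0,0,0,0,0,0,30],[0,0,0,0,0,0,30]]'
python3 - <<'E'
from h import *
capreport('wrist')
plan(world(-.053,-.11,.086),-11.34,36)
E
```

```text
time_s: 22.92
tcp_pos: [0.4975, -0.3263, 0.0943]
tool_rot: [2.921, -0.29, 0.949]
force: [-0.6, 0.3, -1.6]
width: 0.044
grip_force: 24.9
wrist 3052 captop z 0.1474 centre xy [-0.0596 -0.1019] ext [0.03  0.072]
tgt tcp [ 0.4974 -0.3266  0.0706] | shift, old axes [-0.0444  0.0021  0.0638] | shift, axes after turn [-0.0444  0.0017  0.0638] | turn [-0.0007  0.0001 -0.0003] min rows 0.56
```

```bash
python3 -m creep '[[-0.0155,0,0.0222,0,0,0,30],[-0.0155,0,0.0222,0,0,0,30],[-0.0155,0,0.0222,0,0,0,30],[0,0,0,0,0,0,30],[0,0,0,0,0,0,30]]';python3 -c "
from h import *
capreport('wrist')
plan(world(-.053,-.11,.084),-11.34,36)"
```

```text
time_s: 23.38
tcp_pos: [0.4967, -0.3259, 0.0689]
tool_rot: [2.922, -0.293, 0.948]
force: [0.2, -0.5, -1.1]
width: 0.0433
grip_force: 25.0
wrist 3759 captop z 0.1224 centre xy [-0.0574 -0.0955] ext [0.045 0.073]
tgt tcp [ 0.4974 -0.3266  0.0686] | shift, old axes [0.0005 0.0016 0.0028] | shift, axes after turn [0.0005 0.0016 0.0028] | turn [-0.0007  0.0002 -0.0005] min rows 0.05
```

```bash
python3 -m creep '[[-0.003,0,0.0045,0,0,0,30],[-0.002,0,0.0027,0,0,0,30],[0,0,0,0,0,0,30],[0,0,0,0,0,0,30]]';python3 -c "
from h import *
capreport('wrist')"
```

```text
time_s: 23.77
tcp_pos: [0.4979, -0.3267, 0.068]
tool_rot: [2.92, -0.292, 0.951]
force: [-0.1, 1.0, 2.6]
width: 0.0437
grip_force: 25.0
wrist 3626 captop z 0.1518 centre xy [-0.0772 -0.071 ] ext [0.032 0.009]
```

```bash
python3 -m creep '[[0,0,0,0,0,0,57],[0,0,0,0,0,0,57],[0,0,0,0,0,0,57],[0,0,0,0,0,0,57],[0,0,-0.04,0,0,0,57],[0,0,-0.08,0,0,0,57],[0,0,-0.12,0,0,0,57],[0,0,-0.12,0,0,0,60]]';python3 - <<'E'
from h import *
im,d,O=wcloud();cv2.imwrite('pics/w6.png',im[:,:,::-1])
m=(O[...,0]<-.093)&(O[...,0]>-.14)&(abs(O[...,1])<.03)&(O[...,2]>.02)&(O[...,2]<.05)
print('knob',m.sum(),O[m].min(0),O[m].max(0))
plan(world(-.18,0,.10),-11.34,36)
plan(world(-.118,0,.034),-11.34,36)
E
```

```text
time_s: 24.48
tcp_pos: [0.434, -0.313, 0.1541]
tool_rot: [2.924, -0.293, 0.946]
force: [-0.7, -1.0, 1.0]
width: 0.059
grip_force: 0.0
knob 637 [-0.12860295 -0.00986608  0.0216653 ] [-0.09313279  0.00643939  0.04233616]
tgt tcp [ 0.3945 -0.1938  0.0846] | shift, old axes [-0.3206 -0.3741  0.0808] | shift, axes after turn [-0.3206 -0.3735  0.0833] | turn [ 0.0004 -0.0008  0.0002] min rows 3.59
tgt tcp [ 0.4553 -0.206   0.0186] | shift, old axes [-0.2841 -0.3748  0.3804] | shift, axes after turn [-0.2828 -0.3735  0.3827] | turn [ 0.0004 -0.0008  0.0002] min rows 4.35
```

View pics/w6.png

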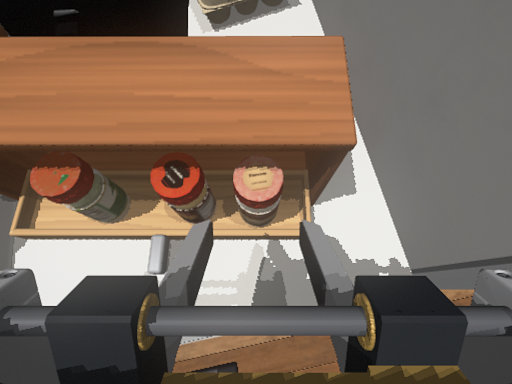

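All three jars stand in the tray, at (75,185), (182,188) and (258,190), with the knob at (157,253). Back to the knob.

```bash
python3 -m creep '[[-0.08,-0.0935,0.0205,0,0,0,60],[-0.08,-0.0935,0.0205,0,0,0,60],[-0.08,-0.0935,0.0205,0,0,0,60],[-0.08,-0.0935,0.0205,0,0,0,60],[0,0,0,0,0,0,60],[0,0,0,0,0,0,60]]';python3 - <<'E'
from h import *
plan(world(-.18,-.001,.036),-11.34,36)
plan(world(-.118,-.001,.036),-11.34,36)
E
```

```text
time_s: 25.03
tcp_pos: [0.395, -0.1904, 0.0783]
tool_rot: [2.922, -0.291, 0.949]
force: [-0.8, -0.5, 0.1]
width: 0.0601
grip_force: 0.0
tgt tcp [ 0.3943 -0.1948  0.0206] | shift, old axes [-0.1125  0.0156  0.156 ] | shift, axes after turn [-0.1127  0.0147  0.1559] | turn [-0.0007  0.0001 -0.0004] min rows 1.39
tgt tcp [ 0.4551 -0.207   0.0206] | shift, old axes [0.0548 0.0158 0.2773] | shift, axes after turn [0.0545 0.0147 0.2774] | turn [-0.0007  0.0001 -0.0004] min rows 2.04
```

```bash
python3 -m creep '[[-0.0563,0.0078,0.078,0,0,0,60],[-0.0563,0.0078,0.078,0,0,0,60],[0,0,0,0,0,0,60],[0.042,0,0.0303,0,0,0,60],[0.042,0,0.0303,0,0,0,60],[0.042,0,0.0303,0,0,0,60],[0.042,0,0.0303,0,0,0,60],[0,0,0,0,0,0,60]]'; python3 -c "
from h import *
plan(world(-.118,-.001,.035),-11.34,36)"
```

```text
time_s: 25.7
tcp_pos: [0.4612, -0.2121, 0.0262]
tool_rot: [2.918, -0.289, 0.954]
force: [0.2, -0.8, -0.3]
width: 0.0603
grip_force: 0.0
tgt tcp [ 0.4551 -0.207   0.0196] | shift, old axes [-0.0318 -0.0129  0.0039] | shift, axes after turn [-0.0318 -0.0129  0.0039] | turn [-0.0005 -0.0005 -0.0001] min rows 0.25
```

```bash
python3 -m creep '[[-0.03,-0.012,0.004,0,0,0,60],[0,0,0,0,0,0,0],[0,0,0,0,0,0,0],[0,0,0,0,0,0,0],[0,0,0,0,0,0,0],[0,0,0,0,0,0,0],[0,0,0,0,0,0,0],[0,0,0,0,0,0,0]]' 30;  python3 -m creep '[[0,0,0,0,0,0,0],[0.005,0,0.0036,0,0,0,0],[0.01,0,0.0073,0,0,0,0],[0.01,0,0.0073,0,0,0,0],[0.01,0,0.0073,0,0,0,0],[0.01,0,0.0073,0,0,0,0],[0.01,0,0.0073,0,0,0,0],[0.01,0,0.0073,0,0,0,0]]'; python3 -c "
from h import *
print(own(observe()['tcp_pos']))"
```

```text
time_s: 26.37
tcp_pos: [0.452, -0.2055, 0.0171]
tool_rot: [2.921, -0.292, 0.948]
force: [-2.2, -8.4, -2.8]
width: 0.0169
grip_force: 3.7
time_s: 27.03
tcp_pos: [0.4763, -0.2108, 0.0171]
tool_rot: [2.92, -0.293, 0.948]
force: [-3.0, -4.7, 0.7]
width: 0.0157
grip_force: 30.0
[-0.08521658 -0.00059729  0.01712447]
```

```bash
python3 -m creep '[[0.01,0,0.0073,0,0,0,0],[0.01,0,0.0073,0,0,0,0],[0.01,0,0.0073,0,0,0,0],[0.006,0,0.0044,0,0,0,0],[0.004,0,0.0029,0,0,0,0],[0,0,0,0,0,0,0],[0,0,0,0,0,0,0]]'; python3 -c "
from h import *
print(own(observe()['tcp_pos']))"
```

```text
time_s: 27.62
tcp_pos: [0.4907, -0.2137, 0.0171]
tool_rot: [2.92, -0.293, 0.948]
force: [-4.9, -3.5, 2.4]
width: 0.0155
grip_force: 30.0
[-0.07060442 -0.00062089  0.01713114]
```

```bash
python3 -m creep '[[0.006,0,0.0044,0,0,0,0],[0,0,0,0,0,0,0],[0,0,0,0,0,0,0]]'; python3 -c "
from h import *
print(own(observe()['tcp_pos']))"; python3 -m creep '[[0.006,0,0.0044,0,0,0,0],[0.003,0,0.0022,0,0,0,0],[0,0,0,0,0,0,0]]'; python3 -c "
from h import *
print(own(observe()['tcp_pos']))"
```

```text
time_s: 27.87
tcp_pos: [0.4913, -0.2139, 0.0168]
tool_rot: [2.919, -0.293, 0.946]
force: [-20.5, -2.0, 16.3]
width: 0.0159
grip_force: 30.0
[-0.06989444 -0.00063438  0.01681692]
time_s: 28.12
tcp_pos: [0.4932, -0.2142, 0.0163]
tool_rot: [2.919, -0.293, 0.943]
force: [-30.7, -1.4, 25.2]
width: 0.0155
grip_force: 30.0
[-0.06797786 -0.00060856  0.01626739]
```

```bash
python3 -m creep '[[0,0,0,0,0,0,60],[0,0,0,0,0,0,60],[0,0,0,0,0,0,60],[0,0,0,0,0,0,60],[0,0,0,0,0,0,60],[0,0,-0.06,0,0,0,60],[0,0,-0.12,0,0,0,60],[0,0,-0.12,0,0,0,60]]'; python3 -m creep '[[0,0,-0.12,0,0,0,60],[0,0,0,0,0,0,60],[0,0,0,0,0,0,60]]'|head -2
python3 - <<'E'
from h import *
im,d,O=wcloud()
m=(abs(O[...,1])<.16)&(abs(O[...,1])>.02)&(O[...,2]>.018)&(O[...,2]<.032)&(O[...,0]<-.03)&(O[...,0]>-.09)
print('front',m.sum(),np.percentile(O[m][:,0],[5,50,95]))
m=(abs(O[...,1])<.03)&(O[...,2]>.02)&(O[...,2]<.045)&(O[...,0]<-.053)&(O[...,0]>-.14);print('knob',O[m].min(0),O[m].max(0))
t,td=get_image('top')
cv2.imwrite('pics/end.png',np.hstack([im[:,:,::-1][:300,:400],cv2.resize(t[90:290,140:460],None,fx=1.25,fy=1.5)[:,:,::-1]]))
E
```

```text
time_s: 28.78
tcp_pos: [0.4425, -0.2018, 0.0883]
tool_rot: [2.929, -0.292, 0.942]
force: [0.2, -1.1, 1.0]
width: 0.0595
grip_force: 0.0
time_s: 29.03
tcp_pos: [0.4241, -0.2012, 0.1224]
front 1570 [-0.04885729 -0.0480343  -0.03106651]
knob [-0.08963912 -0.00912781  0.02089887] [-0.05310598  0.00597085  0.04174365]
```

View pics/end.png

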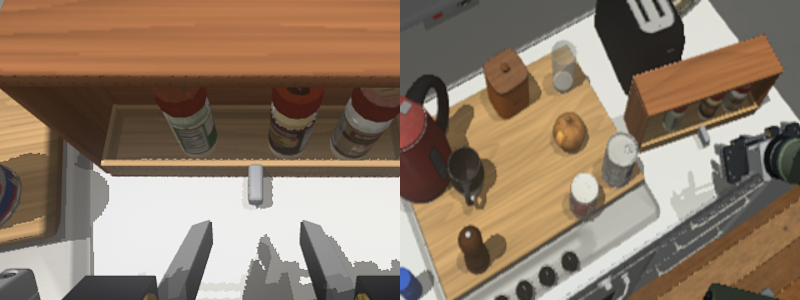

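The tray is home with its front flush. All three jars are upright at (185,120), (295,120) and (362,122), and the bystanders haven't moved. Handing in.

```bash
python3 -c "
from cell import *
print(job_done())"
```

```text
the job is handed in; nothing more can be done
None
```

I put both red-capped jars upright in the tray beside the stored jar and pushed the tray fully home. The last pictures show nothing else on the hob cover moved, and the job is handed in at about 29 s.

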